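# Fetch the paste pot from behind the bottle and the blower

## Task

The small wooden-lidded pot in the wooden caddy is shut in behind the green-capped bottle and the blue blower. First stand the bottle and the blower upright on the blue mat, then set the pot in the middle of the round cork pad, and last put the bottle and the blower back upright in the caddy, each on the very seat it came from. Leave the paper cups, the yellow plug and the dropper bottle where they are, and tip nothing over.

Things in the scene. Friction and masses are not known exactly. Their poses are not given: they have to be found in the camera images.
- caddy: Fixed open-fronted pale wood caddy, 138 (x) by 146 (y) mm. Origin: centre of underside; +x to its back wall, z up. Floor 8 mm up. Back wall 40 mm high; sides 22 mm high from x=19 to 69 mm only; walls 7 mm thick. Flat dark seats: two front (68 mm across) at x=-30, y=+-37 mm, rear (64 mm) at x=27, y=0. At the start the pot is on the rear seat, bottle and blower on the front ones, either way round.
- mat: Fixed flat blue parking mat with a thin white border line, 90 mm (its x) by 150 mm (its y), 3 mm thick. Origin: centre of its underside on the desk, z up; nothing stands on it at the start. Room for the bottle and the blower side by side along its y.
- pad: Fixed round cork pad, 84 mm across, 5 mm thick, flat. Origin: centre of its underside on the desk. The pot is to stand on its middle.
- pot: Loose round pot, cream below with a tan wooden lid (fixed on), 62 mm across and 35 mm high, straight sides, about 70 g. Origin: centre of its underside, z up when upright.
- bottle: Loose translucent white bottle with a bright green cap, standing, 66 mm across, 163 mm high, 0.17 to 0.31 kg. Its body counts as solid and 66 mm wide up to 140 mm; the round cap, 38 mm across, reaches from 140 to 163 mm and is a good place to grip. Origin: centre of its underside, z up when upright.
- blower: Loose dark blue rubber dust blower standing on its foot, nozzle up, 46 mm across at its widest (about 50 mm up), narrower above and below, 101 mm high, about 70 g, does not give when gripped. Origin: centre of its underside, z up when upright.
- cup_stack: Bystander: stack of white paper cups, 69 mm across, 114 mm high, loose, at the far side of the work. Origin: centre of its underside. Leave alone.
- plug: Bystander: small yellow tapered plug, 29 mm across, 30 mm high, loose, between the pad and the other fixtures. Origin: centre of its underside. Leave alone.
- dropper: Bystander: amber dropper bottle with a black teat, 34 mm across, 102 mm high, loose, at the far left. Origin: centre of its underside. Leave alone.
- microscope_b: Fixed stereo microscope between the robot and the work, not used here: its vertical column, 30 mm thick, stands at world x=0.355, y=0.055 m and reaches 390 mm above the desk; keep the arm off it. Knobs up to 280 mm high reach from x=0.28 to 0.45 m beside it.

How it is judged:
By the outcome, as a careful person would: the job done as asked, in the order asked, and still so for the second after the job is handed in, with the robot touching nothing.
It also fails if it takes over 96 s, if anything falls off the work surface, if the arm or the gripper's body presses on something with over 40 N, if the wrist force passes 120 N, or if a joint passes its speed limit or range.

## Robot

A 6-joint arm with a two-finger parallel gripper is mounted at the origin on a cart in front of the work surface, level with it; the furniture and walls round the work are solid. World frame = base frame: x ahead of the robot, y to its left, z up, the work surface at z = 0. Lengths are in m, angles in rad, forces in N, time in s.
With the tool pointing down it reaches from about 0.35 to 1 m from the base axis. Payload 7.1 kg.
Tool frame: the origin (TCP) lies between the finger pads; the fingertips stand 22 mm ahead of it and the grasp point (between the pads) lies 3 mm ahead of it; z points along the fingers, y is the line along which they close (so a half turn about z gives the same grasp; the last joint's range is limited). The gripper opens to 85 mm and grips with 20 to 120 N. Pads are 22 mm wide; open, the fingers measure 114 mm over their backs; the gripper's body (76 mm by 85 mm) begins 54 mm behind the grasp point. The pads swing forward as they close: fully open they stand 13 mm farther back than shut.
Start: joints at [1.105, 0.423, 1.63, -0, 1.089, -0.019], TCP at [0.27, 0.564, 0.253] pointing down, gripper open.
Joint ranges: [-3, 3], [-0.9, 2.11], [0.09, 2.58], [-1.31, 4.45], [0.11, 2.69], [-2.54, 2.54]. Speed limits (rad/s): [2.39, 2.39, 3.01, 3.14, 3.14, 3.14].

## Interface

Orientations are given as a rotation vector (axis times angle).
In Python, from rig import manip gives the robot as it stands. The module is installed in compiled form; this text tells all that it offers. Calls block until the motion is done:
- manip.move_to(position, orientation): joint-space move of the TCP to a pose.
- manip.servo_line(position, orientation=None, rate=0.15): straight line of the TCP; orientation=None keeps the orientation; rate is the mean speed in m/s.
- manip.set_joints(angles): joint-space move.
- manip.command_gripper(opening, f_grip=None): finger opening in m; f_grip is the grip in N (None keeps the last); returns when the fingers have stopped.
- manip.hold(seconds).
- manip.solve_ik(position, orientation): joint angles nearest the present ones, or None.
- manip.camera(name): name is "side" or "top" or "wrist"; returns a dict with "image" (384x512x3 uint8, red, green, blue), "fx", "fy", "cx", "cy" (pixels), "cam_to_world" (4x4, takes a point from camera to world coordinates); the wrist camera has in their place "mount" (4x4, takes a point from camera to tool coordinates, whose origin is the TCP and whose axes are the flange's). Camera axes: x right, y down, z forward; pixel columns grow to the right and rows downward; lengths in m; the calibration is good to about 2 mm. A picture is of the moment at which its call begins: read the wrist's pose just before it. There is no depth.
A pose or a line that the arm cannot do raises manip.IKError and nothing moves.
- manip.sign_off(): hands the job in; it is judged then, once.
Readings, each from a call of its own:
- manip.get_time(): time.
- manip.get_joint_positions(): joint angles.
- manip.get_joint_vel(): joint speeds.
- manip.get_tau(): joint torques, N m.
- manip.get_position(): TCP position.
- manip.get_ee_rot(): TCP orientation.
- manip.get_contact_force(): force on the tool from outside, world axes, zero at the start.
- manip.get_torque(): the same for the moment, N m.
- manip.get_width(): finger opening in m.
- manip.get_grip_force(): force on a finger pad.
Only numpy, scipy, OpenCV 4.12 (cv2) and the standard library are available. Lean on these libraries where they do the work, as an engineer would, in place of code of your own. Each camera call takes 0.05 s, during which the arm holds its last target. There are 200 camera calls.

## Working session

There is one attempt and no reset: what is moved stays moved. The work goes in short steps, each a Python script; the robot and the scene stay as the last script left them, time stands still between calls to the robot, and variables do not carry over. Pictures are saved under pics/ and viewed, at most 14 in all, crops included, and the job is handed in when it is done.

```bash
mkdir -p pics; python3 - <<'E'
from rig import manip
import cv2,numpy as np
for n in ("top","side"):
    c=manip.camera(n); cv2.imwrite(f"pics/{n}0.png",cv2.resize(c["image"][:,:,::-1],(800,600),interpolation=cv2.INTER_CUBIC))
    print(n,c["fx"],c["fy"],c["cx"],c["cy"]);print(np.round(c["cam_to_world"],3).tolist())
print(manip.get_ee_rot(),manip.get_time(), manip.camera("wrist")["mount"].round(3).tolist())
E
```

```text
top 490.08890246832715 490.08890246832715 255.7964071282926 186.91066043052803
[[-0.015, -0.99, 0.143, 0.466], [-1.0, 0.015, -0.001, 0.016], [-0.002, -0.143, -0.99, 1.035], [0.0, 0.0, 0.0, 1.0]]
side 496.16392261228015 496.16392261228015 254.29647988017302 190.74715435114524
[[0.945, -0.191, 0.266, 0.335], [-0.327, -0.58, 0.746, -0.658], [0.012, -0.792, -0.61, 0.62], [0.0, 0.0, 0.0, 1.0]]
[-6.95992213e-01 -3.06316015e+00  2.08893879e-03] 0.1 [[-0.001, -0.955, -0.295, 0.076], [1.0, -0.001, -0.001, -0.001], [0.0, -0.295, 0.955, -0.12], [0.0, 0.0, 0.0, 1.0]]
```

View pics/top0.png

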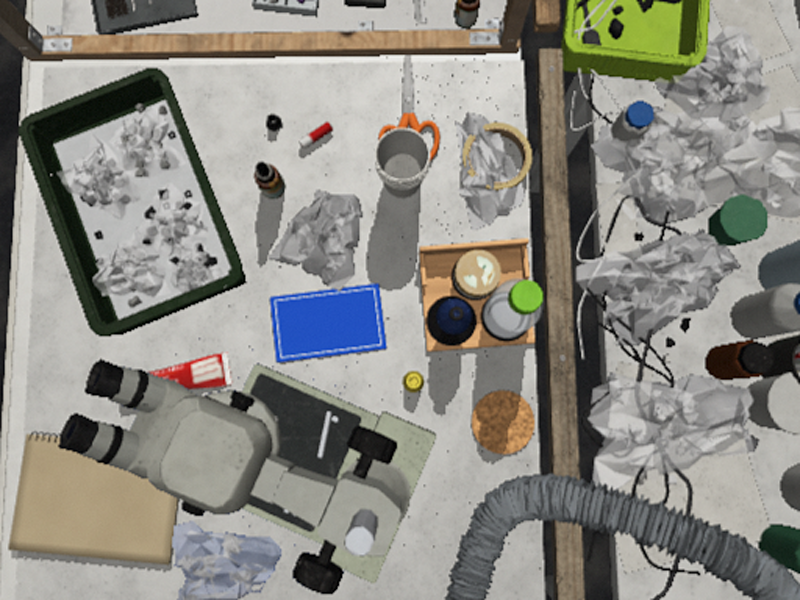

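View pics/side0.png

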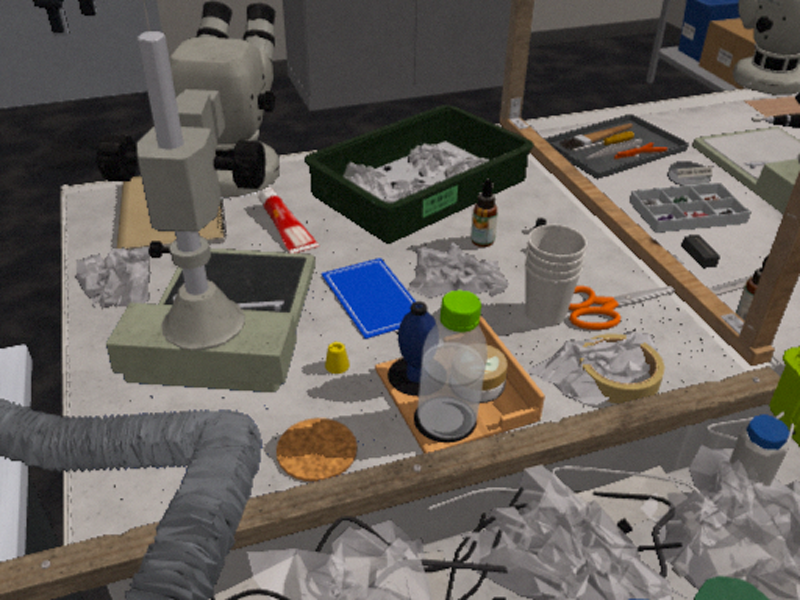

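Top (800×600): the mat is at about (328,323), the plug at (413,381), the pad at (503,421). In the caddy, the pot is at (477,272), the blower at (452,320) and the bottle cap at (526,296). The cups are at (403,155) and the dropper at (267,178). The side view agrees. Next I'll enlarge the work area.

```bash
python3 - <<'E'
from rig import manip
import cv2
a=manip.camera("top")["image"][145:295,165:360,::-1]
cv2.imwrite("pics/topc.png",cv2.resize(a,None,fx=4,fy=4,interpolation=cv2.INTER_CUBIC))
a=manip.camera("side")["image"][160:310,170:365,::-1]
cv2.imwrite("pics/sidec.png",cv2.resize(a,None,fx=4,fy=4,interpolation=cv2.INTER_CUBIC))
E
```

```text
(no output)
```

View pics/topc.png

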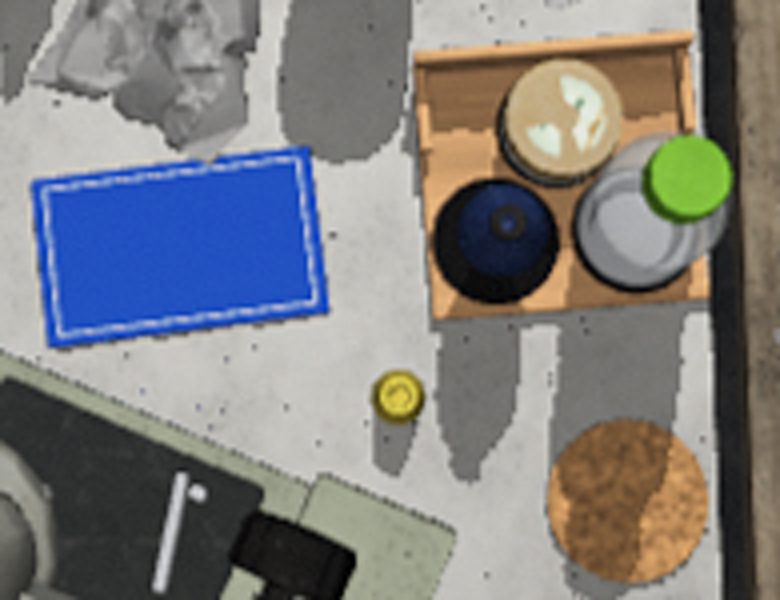

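View pics/sidec.png

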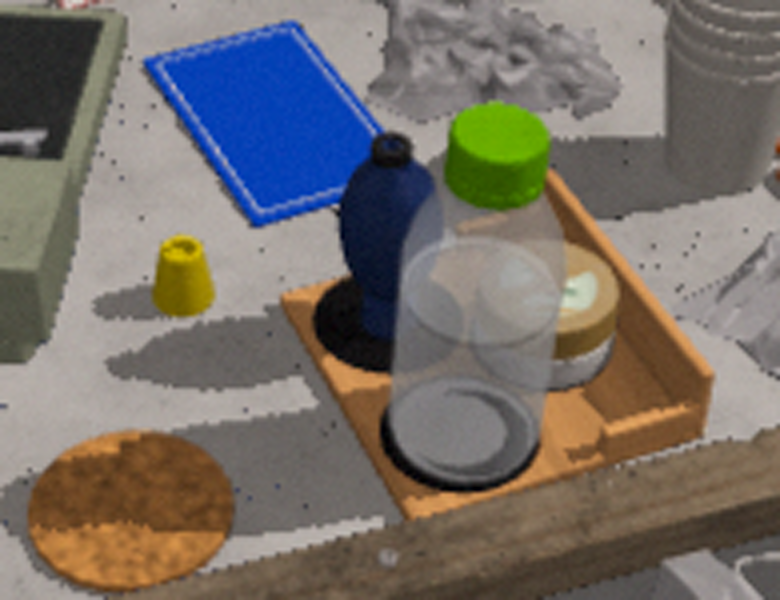

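The top crop gives the mat corners, the pad at (628,500), the cap at (690,177), the blower tip at (508,222), the lid at (561,118) and the left seat at (496,241). Side crop: cap top (498,133), blower tip (391,141), pad (131,508). I'll convert these to world positions and check them against the given sizes.

```bash
cat > h.py <<'E'
from rig import manip
import numpy as np
from scipy.spatial.transform import Rotation as R
def ray(c,u,v,z):
    T=c["cam_to_world"]; d=T[:3,:3]@[(u-c["cx"])/c["fx"],(v-c["cy"])/c["fy"],1]; o=T[:3,3]
    return (o+d*(z-o[2])/d[2])[:2]
def down(a):  # tool down; closing line (tool y) at world angle a
    y=np.array([np.cos(a),np.sin(a),0]); z=np.array([0,0,-1.]); x=np.cross(y,z)
    return R.from_matrix(np.c_[x,y,z]).as_rotvec()
E
python3 - <<'E'
from h import *
np.set_printoptions(precision=4,suppress=True)
t=manip.camera("top"); s=manip.camera("side")
P=lambda x,y,z: ray(t,165+(x+.5)/4-.5,145+(y+.5)/4-.5,z)
S=lambda x,y,z: ray(s,170+(x+.5)/4-.5,160+(y+.5)/4-.5,z)
m=[P(*q,.003) for q in((32,182),(308,147),(328,312),(50,347))]
print("mat",m,np.mean(m,0),[np.linalg.norm(m[i]-m[i-1]) for i in range(4)])
print("pad",P(628,500,.005),S(131,508,.005),"w",P(547,500,.005)-P(709,500,.005))
print("lid",P(561.5,118,.043)); print("cap",P(690,178,.171),S(498,133,.171)); print("blow",P(508,222,.109),S(392,141,.109))
print("seatL",P(496,241,.008)); print("plug",P(399,396,.03))
f=[P(433,320,.008),P(708,300,.008)]; b=[P(415,52,.04),P(692,34,.04)]
print("front",f,"back",b, np.linalg.norm(f[0]-f[1]),np.linalg.norm(b[0]-b[1]))
for e in (f,b):
    d=e[0]-e[1]; print("yaw",np.arctan2(-d[0],d[1]))
print("ctr",np.mean(f+b,0), np.linalg.norm(np.mean(b,0)-np.mean(f,0)))
p=manip.get_joint_positions();print(manip.get_position())
E
```

```text
mat [array([0.6115, 0.1924]), array([0.6281, 0.0454]), array([0.54  , 0.0358]), array([0.5238, 0.1821])] [0.5758 0.1139] [np.float64(0.08827520004850495), np.float64(0.14790508971174518), np.float64(0.0886152461008905), np.float64(0.14716862299394048)]
pad [ 0.44   -0.1185] [ 0.44   -0.1208] w [0.0013 0.0839]
lid [ 0.6348 -0.0861]
cap [ 0.5851 -0.1293] [ 0.5849 -0.1328]
blow [ 0.5739 -0.0523] [ 0.5753 -0.0514]
seatL [ 0.5756 -0.0532]
plug [ 0.4947 -0.0003]
front [array([ 0.5346, -0.0192]), array([ 0.5428, -0.1636])] back [array([ 0.6712, -0.0116]), array([ 0.6784, -0.1553])] 0.14462816268444406 0.14385843164288353
yaw 0.05704139270359385
yaw 0.05041945830671036
ctr [ 0.6067 -0.0874] 0.1363297516505245
[0.27   0.5636 0.2531]
```

```bash
python3 - <<'E'
from h import *
np.set_printoptions(precision=3,suppress=True)
t=manip.camera("top"); s=manip.camera("side")
def rd(c,x,y):
    T=c["cam_to_world"]; u,v=(x+.5)/1.5625-.5,(y+.5)/1.5625-.5
    d=T[:3,:3]@[(u-c["cx"])/c["fx"],(v-c["cy"])/c["fy"],1]; return T[:3,3],d/np.linalg.norm(d)
def tri(a,b):
    o1,d1=rd(t,*a);o2,d2=rd(s,*b); k=np.linalg.lstsq(np.c_[d1,-d2],o2-o1,rcond=None)[0]
    p,q=o1+k[0]*d1,o2+k[1]*d2; return (p+q)/2,np.linalg.norm(p-q)
print("hose bend",tri((560,478),(258,440)),tri((495,500),(210,412)))
# rail edge: plane from top points, side rays
o,d1=rd(t,539,350);_,d2=rd(t,549,470);n=np.cross(d1,d2)
for q in((265,506),(470,451)):
    so,sd=rd(s,*q); print("rail",so+sd*(n@(o-so))/(n@sd))
print("eyepiece",tri((105,378),(216,15)),"head edge",tri((270,440),(275,75)), "knob",tri((372,440),(262,160)),"column",tri((362,520),(152,40)))
rows=[]
for p in [(.58,.15),(.57,.08),(.575,-.05),(.58,-.13),(.635,-.086),(.44,-.12)]:
  for z in(.05,.18,.32):
    q=manip.solve_ik([*p,z],down(np.pi/2+.05))
    if q is None: print(p,z,None);continue
    rows.append((np.hypot(*p),z,q[1],q[1]+q[2])); print(p,z,q)
r,z,a,b=np.array(rows).T; o=np.ones_like(r)
A=np.r_[np.c_[np.sin(a),np.sin(b),np.cos(b),o,0*o],np.c_[np.cos(a),np.cos(b),-np.sin(b),0*o,o]]
x,res,*_=np.linalg.lstsq(A,np.r_[r,z],rcond=None); print(x,res)
E
```

```text
hose bend (array([ 0.376, -0.173,  0.095]), np.float64(0.0029803260781861886)) (array([ 0.344, -0.097,  0.067]), np.float64(0.004296572347699192))
rail [ 0.375 -0.177  0.006]
rail [ 0.593 -0.169 -0.002]
eyepiece (array([0.467, 0.294, 0.321]), np.float64(0.05312273587991529)) head edge (array([0.455, 0.135, 0.308]), np.float64(0.0422483674341919)) knob (array([0.435, 0.045, 0.255]), np.float64(0.009546087334108732)) column (array([0.363, 0.051, 0.38 ]), np.float64(0.015217464346337323))
(0.58, 0.15) 0.05 [ 0.233  0.673  1.781  0.     0.688 -1.388]
(0.58, 0.15) 0.18 [ 0.233  0.477  1.74   0.     0.925 -1.388]
(0.58, 0.15) 0.32 [ 0.233  0.317  1.626  0.     1.199 -1.388]
(0.57, 0.08) 0.05 [ 0.119  0.651  1.835 -0.     0.656 -1.502]
(0.57, 0.08) 0.18 [ 0.119  0.446  1.793  0.     0.902 -1.502]
(0.57, 0.08) 0.32 [ 0.119  0.28   1.677  0.     1.184 -1.502]
(0.575, -0.05) 0.05 [-0.107  0.652  1.831 -0.     0.658 -1.728]
(0.575, -0.05) 0.18 [-0.107  0.448  1.79  -0.     0.904 -1.728]
(0.575, -0.05) 0.32 [-0.107  0.282  1.674 -0.     1.185 -1.728]
(0.58, -0.13) 0.05 [-0.241  0.668  1.792 -0.     0.682 -1.861]
(0.58, -0.13) 0.18 [-0.241  0.471  1.751 -0.     0.92  -1.861]
(0.58, -0.13) 0.32 [-0.241  0.309  1.636 -0.     1.196 -1.861]
(0.635, -0.086) 0.05 [-0.153  0.714  1.682 -0.     0.745 -1.774]
(0.635, -0.086) 0.18 [-0.153  0.531  1.643 -0.     0.968 -1.774]
(0.635, -0.086) 0.32 [-0.153  0.382  1.531 -0.     1.228 -1.774]
(0.44, -0.12) 0.05 [-0.292  0.549  2.098 -0.     0.494 -1.913]
(0.44, -0.12) 0.18 [-0.292  0.291  2.049 -0.     0.802 -1.913]
(0.44, -0.12) 0.32 [-0.292  0.087  1.919 -0.     1.136 -1.913]
[0.563 0.485 0.077 0.    0.033] [0.]
```

The fitted kinematics put the forearm well above the column. The rail is level with the desk and the hose is clear of the pad. The kit is consistent: blower and pot sit on their predicted seats, and the caddy yaw is about 0.055. I'll move the bottle first.

```bash
cat >> h.py <<'E'
C=np.array([.6067,-.0874]); CY=.055; M=np.array([.5758,.1139]); MY=.115
def loc(o,yaw,x,y): return o+np.array([np.cos(yaw)*x-np.sin(yaw)*y,np.sin(yaw)*x+np.cos(yaw)*y])
def pick(xy,z,hi,a,f,lift,opening=.085):
    manip.command_gripper(opening)
    manip.move_to([*xy,hi],down(a)); manip.servo_line([*xy,z],rate=.12)
    manip.command_gripper(0,f); manip.hold(.2)
    print("w",manip.get_width(),"F",manip.get_grip_force(),manip.get_contact_force())
    manip.servo_line([*xy,lift],rate=.15)
    print("w",manip.get_width(),"F",manip.get_contact_force(),"t",manip.get_time())
def place(xy,z,hi,a,opening,up):
    manip.move_to([*xy,hi],down(a)); manip.servo_line([*xy,z+.03],rate=.15); manip.servo_line([*xy,z],rate=.04)
    print("at",manip.get_position(),manip.get_contact_force())
    manip.command_gripper(opening); manip.hold(.1); manip.servo_line([*xy,up],rate=.15); print("t",manip.get_time())
E
python3 - <<'E'
from h import *
import cv2
manip.servo_line([.27,.5636,.43],rate=.25)
b=np.array([.585,-.131]); a=np.pi/2+CY
manip.move_to([*b,.30],down(a)); print(manip.get_time())
pick(b,.174,.24,a,50,.305)
np.save("boff",b)
place(loc(M,MY,0,.040),.174-.008+.003+.0007,.305,a,.07,.22)
for n in("top",):
    im=manip.camera(n)["image"][:,:,::-1]; cv2.imwrite("pics/top1.png",cv2.resize(im[145:295,165:360],None,fx=4,fy=4,interpolation=cv2.INTER_CUBIC))
E
```

```text
4.0333
w 0.036243087620901886 F 49.638705253601074 [-0.90302418  1.20220622  5.20899764]
w 0.03644354485359897 F [-0.30652111  0.48563795 -2.83865998] t 7.0333
at [0.57147782 0.15374675 0.16998981] [-0.13359205 -0.49269779  3.22570876]
t 10.8917
```

View pics/top1.png

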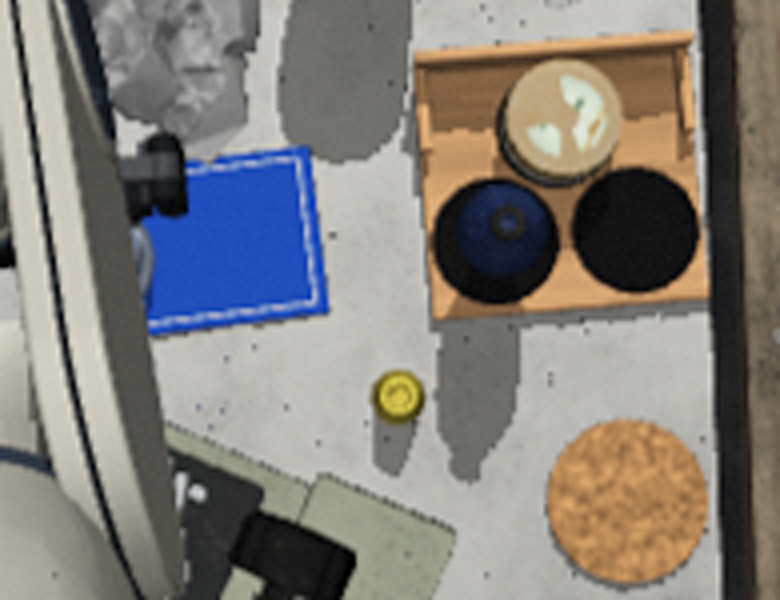

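The right seat is now empty, centred at about (636,229), which lands on the predicted seat. Next is the blower.

```bash
python3 - <<'E'
from h import *
import cv2
t=manip.camera("top")
P=lambda x,y,z: ray(t,165+(x+.5)/4-.5,145+(y+.5)/4-.5,z)
print(P(636,229.5,.008),loc(C,CY,-.03,-.037),P(496.5,241,.008),loc(C,CY,-.03,.037))
b=np.array([.5748,-.0520])
pick(b,.065,.20,np.pi/2+CY,30,.15)
place(loc(M,MY,0,-.047),.065-.008+.003+.0007,.15,MY,.075,.20)
manip.move_to([.6337,-.0859,.20],down(np.pi/2+CY))
for n in("top","side"):
    im=manip.camera(n)["image"][:,:,::-1]
    cv2.imwrite(f"pics/{n}2.png",cv2.resize(im[145:295,165:360] if n=="top" else im[100:300,150:400],None,fx=3,fy=3,interpolation=cv2.INTER_CUBIC))
E
```

```text
[ 0.5805678 -0.1271541] [ 0.57877934 -0.12599322] [ 0.57561987 -0.05348475] [ 0.57471139 -0.05210512]
w 0.04346670118727948 F 30.160999273939524 [-0.01219641  0.90932605  6.13304833]
w 0.043433722509879626 F [ 0.31213841  0.27484615 -1.95316512] t 14.7917
at [0.58076595 0.0671602  0.06063614] [-2.64392136  0.3970947   3.64256315]
t 19.3417
```

View pics/top2.png

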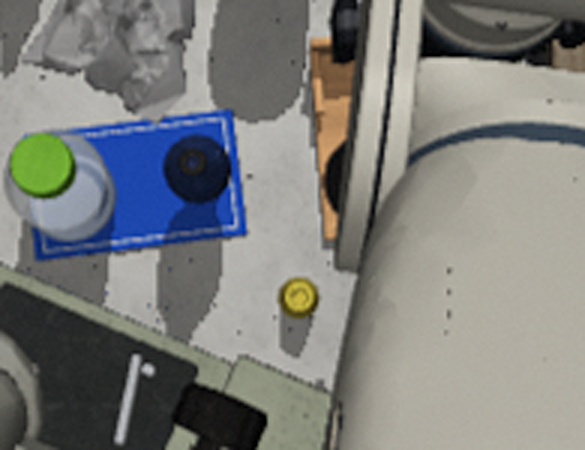

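View pics/side2.png

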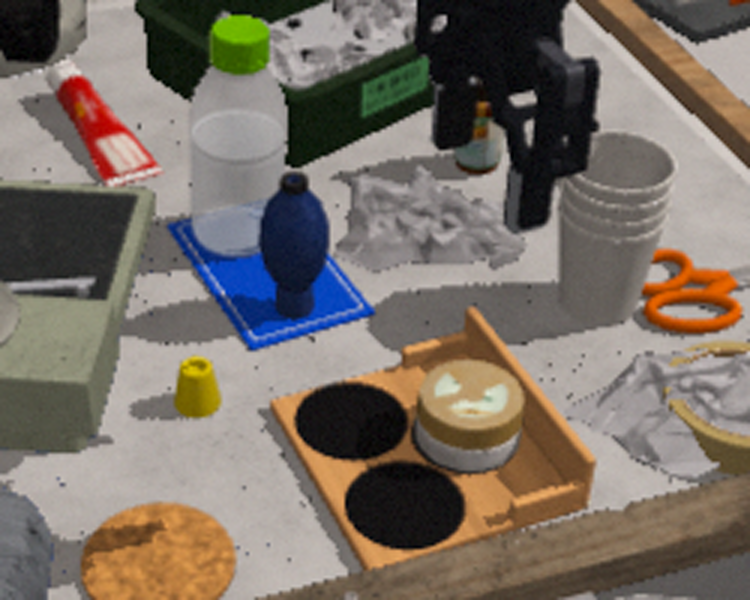

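Both stand upright on the mat: top crop cap (42,166), blower tip (193,160), and all bystanders are unmoved. Now the pot.

```bash
sed -i 's/C=np.array(\[.6067,-.0874\])/C=np.array([.6075,-.0882])/' h.py; python3 - <<'E'
from h import *
import cv2
t=manip.camera("top")
P=lambda x,y,z: ray(t,165+(x+.5)/3-.5,145+(y+.5)/3-.5,z)
def ml(p): return loc(np.zeros(2),-MY,*(p-M)).round(4)
print("cap",P(42,166,.166),ml(P(42,166,.166)),"blower",P(193,160,.104),ml(P(193,160,.104)))
a=np.pi/2+CY
pick(np.array([.6345,-.0862]),.037,.12,a,30,.12)
place(np.array([.440,-.1195]),.037-.003+.0005,.12,a,.083,.13)
manip.move_to([.565,.08,.26],down(MY))
c=manip.camera("top");im=c["image"][:,:,::-1]
cv2.imwrite("pics/top3.png",cv2.resize(im[145:295,165:360],None,fx=4,fy=4,interpolation=cv2.INTER_CUBIC))
print(manip.get_time())
E
```

```text
cap [0.57063808 0.15356642] [-0.0006  0.04  ] blower [0.58042197 0.06703455] [-0.0008 -0.0471]
w 0.060263633400084705 F 32.1576339751482 [-0.65755449  1.09440604  5.36282351]
w 0.060278252596863514 F [-0.35413958  0.35985002  0.1183917 ] t 23.8167
at [ 0.43963231 -0.11942956  0.03514794] [-4.32923179  1.60568036 18.17699532]
t 27.2833
29.0167
```

View pics/top3.png

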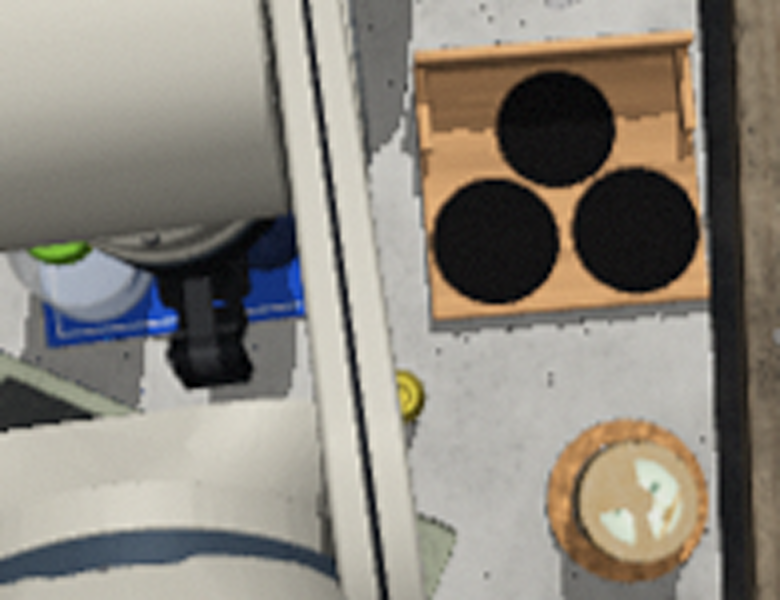

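The pot is on the pad: lid centre (639,502) against pad centre (628,500), about 1–2 mm off once parallax is allowed for. The seats are clear. Next the blower goes back, then the bottle.

```bash
python3 - <<'E'
from h import *
import cv2
c=manip.camera("top")
P=lambda x,y,z: ray(c,165+(x+.5)/4-.5,145+(y+.5)/4-.5,z)
print("pot",P(639.5,502,.040),"pad",P(628,500,.005))
pick(loc(M,MY,-.0004,-.047),.0605,.20,MY,30,.15,.075)
place(loc(C,CY,-.03,.037),.0605+.005+.0005,.15,MY,.075,.20)
a=np.pi/2+CY
pick(loc(M,MY,-.0003,.040),.170,.24,a,50,.305,.075)
place(loc(C,CY,-.03,-.037),.170+.005+.0005,.305,a,.07,.26)
manip.move_to([.571,.154,.30],down(a))
for n in("top","side"):
    im=manip.camera(n)["image"][:,:,::-1]
    cv2.imwrite(f"pics/{n}4.png",cv2.resize(im[145:295,165:360] if n=="top" else im[100:300,150:400],None,fx=4 if n=="top" else 3,fy=4 if n=="top" else 3,interpolation=cv2.INTER_CUBIC))
print(manip.get_time())
E
```

```text
pot [ 0.43979929 -0.11962001] pad [ 0.43997577 -0.1184662 ]
w 0.04354184681094615 F 29.952075218316168 [-9.66370513e-01  1.91525974e-04  5.36360890e+00]
w 0.0433549560455178 F [ 0.35910407  0.16959994 -0.50830203] t 32.325
at [ 0.57515899 -0.05298591  0.06626349] [-3.08391131 -0.64754393  6.63873387]
t 35.8417
w 0.03619803124306695 F 49.70735013484955 [-0.17736753  0.08251499  6.27397725]
w 0.03622037304174979 F [-0.25854525  0.04717609 -2.14323361] t 39.5417
at [ 0.58024947 -0.12678168  0.17630251] [-0.47474867  1.35575494  5.22342174]
t 43.5833
44.7833
```

View pics/top4.png

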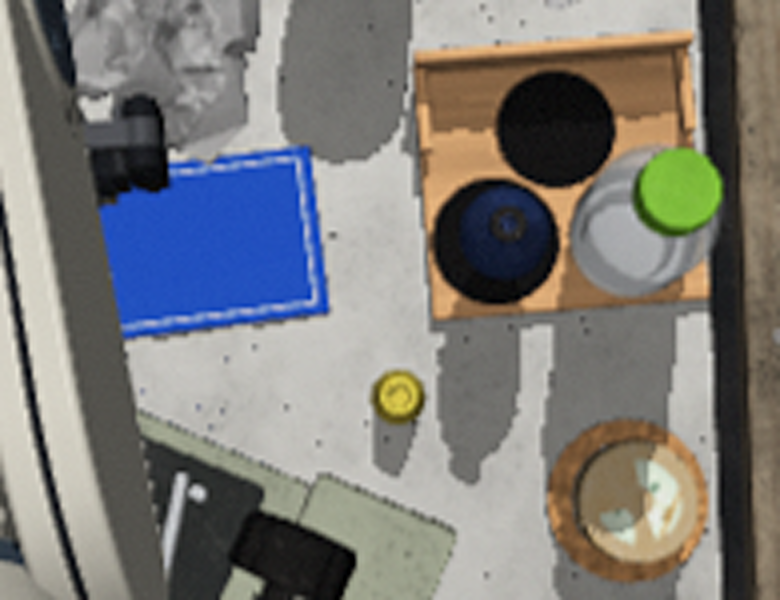

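View pics/side4.png

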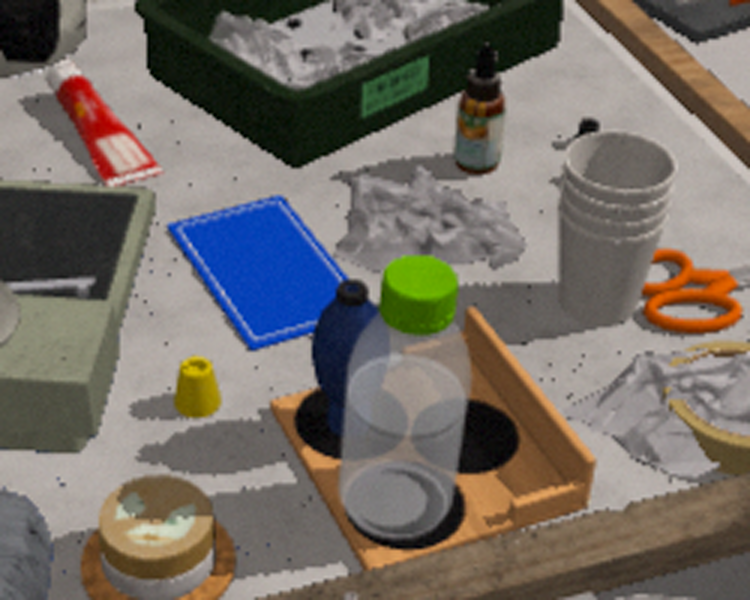

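Everything is upright. Blower tip is at (508,222), the same as at the start, and the cap at (679,191) is centred over the right seat within about 2 mm. The pot is mid-pad, and the bystanders are unmoved. Handing in.

```bash
python3 -c "
from rig import manip
print(manip.sign_off())"
```

```text
the job is handed in; nothing more can be done
None
```

The job is handed in at about 45 s: the pot is on the middle of the cork pad (about 1 mm off by the camera), the bottle and blower are back upright on their own seats, and the cups, plug and dropper look unmoved.

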